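Rock a stuck plaster core out of its jig

ROBOT

A 6-joint arm with a two-finger parallel gripper is mounted at the origin on a cart in front of the work surface, level with it; the furniture and walls round the work are solid. World frame = base frame: x ahead of the robot, y to its left, z up, the work surface at z = 0. Lengths are in mm, angles in rad, forces in N, time in s.
With the tool pointing down it reaches from about 400 to 925 mm from the base axis. Payload 12.5 kg.
Tool frame: the origin (TCP) lies midway between the tips of the shut fingers; the grasp point (between the pads) lies 19 mm behind it; z points along the fingers, y is the line along which they close (so a half turn about z gives the same grasp; the last joint's range is limited). The gripper opens to 95 mm and grips with 3 to 60 N. Pads are 20 mm wide; open, the fingers measure 119 mm over their backs; the gripper's body (75 mm by 180 mm) begins 59 mm behind the grasp point.
Start: joints at [1.2, 0.491, 1.559, -0, 1.092, -0.106], TCP at [163.556, 603.241, 184.961] pointing down, gripper open.
Joint ranges: [-3.1, 3.1], [-0.84, 2.19], [0.05, 2.79], [-1.13, 4.28], [0.06, 2.93], [-2.69, 2.69]. Speed limits (rad/s): [2.22, 2.22, 2.79, 3.14, 3.14, 3.14].

INTERFACE

Orientations are given as [roll, pitch, yaw] about the fixed x, y, z axes, in that order (R = Rz(yaw) Ry(pitch) Rx(roll)).
In Python, from cell import env gives the robot as it stands.
- The arm moves only by the tool arm_command, never from a script. Its argument "targets" is a list of rows, each a list of 5 numbers: the shift along the tool's x, y, z in mm, then the turn about the tool's z in degrees, then the opening, from 0 (shut) to 1 (fully open). In form: [[tx, ty, tz, roll, fingers], ...]. A call has 1 to 5 rows; each row is the pose to reach, as a shift and turn from the pose commanded when the call began, along the tool's axes at that moment; what a row does not reach only later rows make up. A row lasts 1/10 s, in which the tool goes at most 50 mm and 8.59 degrees, less where a joint would pass 70% of its speed; a pose out of reach is approached as far as the arm can. A call with a gripper value outside its range is refused whole. The fingers move at their own pace and stop on an object; the grip force is fixed at half the most. Time passes only in rows, so rows that repeat a pose let the fingers close. It gives the time, the measured TCP pose, the force, the opening and the grip force at its end, in the units of the state.
- env.state(): the state, without advancing time (a new reading comes with each control period).
- env.read_camera(name): name is "scene" or "top" or "wrist"; returns a dict with "frame" (384x512x3 uint8, red, green, blue), "vertical_fov" (degrees; the focal length in pixels is half the picture's height over the tangent of half this angle, whatever the lens; pixels are square), "cx", "cy" (the principal point, pixels), "world_from_camera" (4x4, takes a point from camera to world coordinates); the wrist camera has in their place "hand_eye" (4x4, takes a point from camera to tool coordinates, whose origin is the TCP and whose axes are the flange's). Camera axes: x right, y down, z forward; pixel columns grow to the right and rows downward; lengths in mm; the calibration is good to about 2 mm. The wrist camera is an equidistant fisheye: a pixel r from the principal point sees the ray r / f radians off the axis. A picture is of the moment at which its call begins: read the wrist's pose just before it. There is no depth.
- env.job_done(): hands the job in; it is judged then, once.
The state is a dict: "t": time; "joints": joint angles; "qvel": joint speeds; "tau": joint torques, N m; "eef_pos": TCP position; "tcp_rot": TCP orientation; "ft_force": force on the tool from outside, world axes, zero at the start; "moment": the same for the moment, N m; "opening": opening from 0.0 (shut) to 1.0 (fully open); "grip_force": force on a finger pad.
Only numpy, scipy, OpenCV 4.12 (cv2) and the standard library are available. Lean on these libraries where they do the work, as an engineer would, in place of code of your own. Each camera call takes 0.05 s, during which the arm holds its last target. There are 200 camera calls.

TASK

The plaster core is stuck in the plywood jig: its shoulders are caught under the brass lips of two stiff sliding cheeks. Grip it by the wooden block on top and, with its foot still in the groove, rock it sideways towards one cheek and then the other until both cheeks have been pushed back about half a centimetre and it is free; then draw it up out of the jig and finish still holding it upright, just clear (about 3 cm) above the lips and over the jig. Only the core may push the cheeks back - do not press on the jig with the gripper - and leave the other things on the bench where they are.

Things in the scene. Friction and masses are not known exactly. Their poses are not given: they have to be found in the camera images.
- jig: Fixed plywood base plate 130 (x) x 250 (y) x 12 mm. Origin: centre of its underside, on the bench; z up, y from right cheek to left cheek = rocking direction. In its middle an aluminium groove along x (21 mm wide, 6 deep) for the core's foot; at each x side of the core a 34 mm high end stop; at each y side a pale wooden cheek with a brass lip plate on top, sliding along y.
- core: White plaster core, brown wooden grip block on top, 121 mm tall, 0.2 to 0.4 kg, loose. Origin: centre of its foot's underside; seated it is 12 mm above the bench over the jig's origin, axes parallel to the jig's. From below: foot 44 (x) x 16 (y) mm to height 12; body 44 x 46 to the shoulders at 50; neck 42 x 38 to 72; grip block 36 x 22 to 121. Foot has 2.5 mm play in y each side.
- core_grip (a point): Centre of the core's wooden grip block, 98 mm above the core's origin; 22 mm across in y, 36 mm in x, upright faces; grip here from above. Tilting the core about its foot (about the jig's x axis) makes its neck push the lip on that side outward: 10 to 12 degrees each way is enough, with about 1 mm of play first.
- cheek_left (a joint): How far the cheek on the jig's +y side has been pushed outward, m: about 0 (up to 0.001) at the start, stop at 0.014. Stiff: about 14 N moves it, and it stays where it is left. 0.005 or more clears the shoulder of an upright core.
- cheek_right (a joint): The same for the cheek on the jig's -y side; it moves towards -y as the value grows.
- cheek_left_lip (a point): Middle of the inner edge of the left brass lip, 20 mm from the jig's middle in +y and 70 mm above the bench. Lip plate 46 mm wide in x, 6 mm thick, its top (73 mm above the bench) the highest part of the jig. It overlaps the core's shoulder by 3 mm and lies 5 mm above it, so a straight pull raises the core 5 mm and then locks hard.
- cheek_right_lip (a point): The same for the right brass lip, on the -y side.
- batten: Bystander: loose grey-white batten, about 48 x 246 x 40 mm. Leave alone.
- loop_tool: Bystander: loose clay loop tool with wooden handle, 24 x 182 x 17 mm. Leave alone.
- slip_brush: Bystander: loose flat brush with wooden handle, 49 x 225 x 19 mm. Leave alone.
- wedge: Bystander: loose beech wedge, 34 x 95 x 22 mm. Leave alone.
- plug_a: Bystander: small loose plaster plug, 43 mm wide, 38 mm tall. Leave alone.
Mind the look-alikes: they are no part of the job. There is more than one size of the core; the one meant has the size given above.

How it is judged (in metres and radians):
On the way:
1. both cheeks pushed back at least 3 mm while the core's foot is still down in the jig (less than 12 mm above its floor) (value of joint each of cheek_left, cheek_right above 0.003 m and z of core in the frame of jig below 0.024 m), for 0.1 s.
At the end, for the whole second after the job is handed in: The gripper still holds the core, at rest and upright within 11 degrees, its foot 5 to 60 mm above the tops of the brass lips and within 50 mm of the jig's middle, touching no part of the jig; both cheeks stand pushed back by at least 3 mm (z of core in the frame of jig between 0.078 and 0.133 m and horizontal distance between core and jig below 0.05 m and angle between core's own z axis and vertical below 0.2 rad and contact force between the fingers and core above 1 N and contact force between core and jig below 0.2 N and linear speed of core below 0.03 m/s and value of joint each of cheek_left, cheek_right above 0.003 m); the arm keeps its last pose, push and grip.
It fails at once if the robot itself presses on the jig or its cheeks (over 3 N) (contact force between any of the fingers, the arm and jig above 3 N).
It fails at once if a bystander is moved by more than 20 mm (distance of any of batten, loop_tool, slip_brush, wedge, plug_a from where it was at the start of the episode above 0.02 m).
It also fails if it takes over 45 s, if anything falls off the work surface, if the arm or the gripper's body presses on something with over 40 N, if the wrist force passes 120 N, or if a joint passes its speed limit or range.

## Working session

There is one attempt and no reset: what is moved stays moved. The work goes in short steps, Python scripts to look and compute and a tool call to move; the robot and the scene stay as the last step left them, time stands still between calls to the robot, and variables do not carry over. Pictures are saved under pics/ and viewed, at most 10 in all, crops included, and the job is handed in when it is done.

Besides the shell and the picture viewer there is one more tool, called after "Request:" as name(argument=value, ...), one argument or row to a line, values as JSON. arm_command: Moves the arm, as the interface text tells. Its arguments: {"type":"object","properties":{"targets":{"type":"array","items":{"type":"array","items":{"type":"number"}}}},"required":["targets"]}

```bash
mkdir -p pics; ls; cat > h.py <<'E'
import numpy as np, cv2
from cell import env
def snap(n,f):
    s=env.state(); c=env.read_camera(n); cv2.imwrite('pics/'+f,c['frame'][:,:,::-1]); np.savez('pics/'+f+'.npz',s_pos=s['eef_pos'],s_rot=s['tcp_rot'],**c); return s,c
def ray(c,u,v):
    f=192/np.tan(np.radians(c['vertical_fov'])/2); d=np.array([(u-c['cx'])/f,(v-c['cy'])/f,1.]); T=np.array(c['world_from_camera']); return T[:3,3],T[:3,:3]@d
def onz(c,u,v,z):
    o,d=ray(c,u,v); return o+d*(z-o[2])/d[2]
E
python3 - <<'E'
from h import *
s,c=snap('scene','scene.png'); s,d=snap('top','top.png')
print(s,c['world_from_camera'],d['world_from_camera'],c['vertical_fov'],d['vertical_fov'])
E
```

```text
pics
{'t': 0.05, 'joints': array([ 1.20043582e+00,  4.91562831e-01,  1.55943178e+00,  1.12352982e-05,
        1.09171577e+00, -1.05594153e-01]), 'qvel': array([ 0.00042282, -0.00115016, -0.00051277, -0.00174979, -0.00069246,
       -0.00189945]), 'tau': array([ 9.00418472e-04, -6.14237595e+01, -2.58917409e+01,  6.94007054e-02,
        4.69488278e-02, -3.35801326e-05]), 'eef_pos': array([163.42492179, 602.97360846, 184.36582552]), 'tcp_rot': array([-3.14048221e+00, -1.27714814e-04,  2.87682104e+00]), 'ft_force': array([0.1845365 , 1.18141193, 0.09339236]), 'moment': array([-0.06040779,  0.03831372, -0.0116401 ]), 'grip_force': 0.0, 'opening': 0.9987968309723787} [[ 8.83396892e-01 -2.20053655e-01  4.13746687e-01 -6.19328662e+01]
 [-4.68615581e-01 -4.09043269e-01  7.82996195e-01 -1.18137752e+03]
 [-3.06087716e-03 -8.85584549e-01 -4.64468124e-01  7.72668185e+02]
 [ 0.00000000e+00  0.00000000e+00  0.00000000e+00  1.00000000e+00]] [[-2.58204111e-02 -9.80142223e-01  1.96607552e-01  2.57338973e+02]
 [-9.99537650e-01  2.84716744e-02  1.06700745e-02 -6.39118899e+01]
 [-1.60559367e-02 -1.96241145e-01 -9.80424204e-01  1.32255088e+03]
 [ 0.00000000e+00  0.00000000e+00  0.00000000e+00  1.00000000e+00]] 43.66877846366352 51.02317290467005
```

View pics/scene.png

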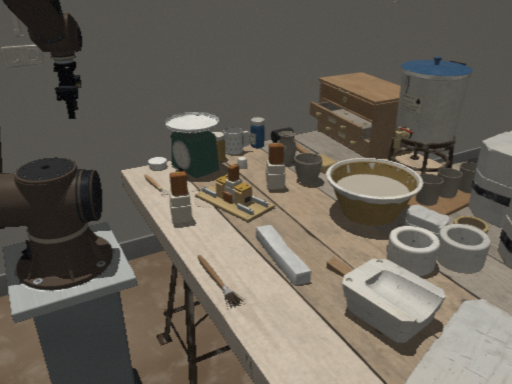

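View pics/top.png

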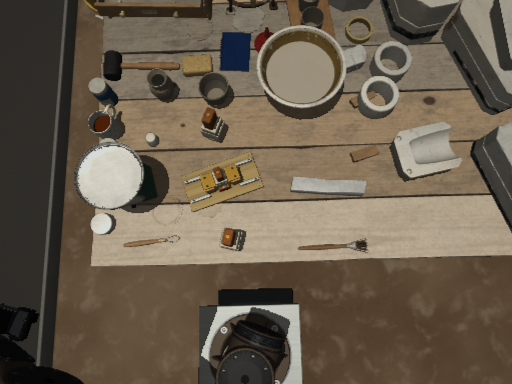

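The jig is at about (223,181) in the top view with its core block at (220,174). The look-alike cores stand at (212,122) and (232,238). I'll zoom in on the jig.

```bash
python3 - <<'E'
from h import *
t=cv2.imread('pics/top.png')[140:220,175:275]; s=cv2.imread('pics/scene.png')[155:225,185:285]
a=cv2.resize(t,(800,640)[:2],interpolation=cv2.INTER_CUBIC)[:600]
cv2.imwrite('pics/topz.png',a)
c=dict(np.load('pics/top.png.npz'))
h=cv2.cvtColor(cv2.imread('pics/top.png'),cv2.COLOR_BGR2HSV)
print(onz(c,222,181,12))
E
```

```text
[553.45289214  79.09594491  12.        ]
```

View pics/topz.png

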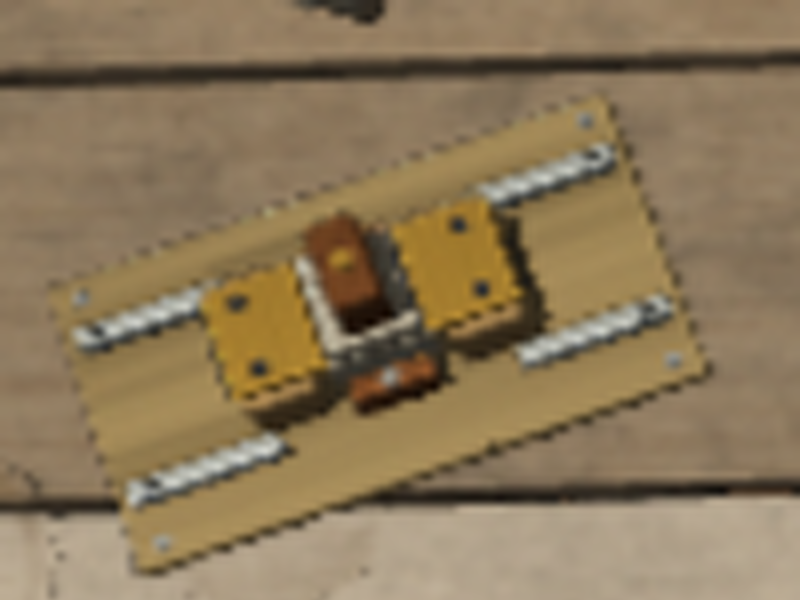

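The zoomed view shows the plate corners at crop (50,290), (605,95), (712,370) and (135,572). The block top is around (345,262).

```bash
python3 - <<'E'
from h import *
c=dict(np.load('pics/top.png.npz'))
P=np.array([onz(c,175+u/8-.5+.06,140+v/8-.5+.06,12) for u,v in [(50,290),(605,95),(712,370),(135,572)]])
print(P.round(1),P.mean(0))
for i in range(4):
    e=P[(i+1)%4]-P[i]; print(np.linalg.norm(e),np.degrees(np.arctan2(e[1],e[0])))
print('block top',onz(c,175+344/8-.5,140+258/8-.5,133))
s=env.state(); print(np.degrees(s['tcp_rot']),s['eef_pos'],s['joints'])
E
```

```text
[[575.4 217.4  12. ]
 [653.3 -17.2  12. ]
 [533.  -59.3  12. ]
 [454.9 180.7  12. ]] [554.12866799  80.38968585  12.        ]
247.23582968998053 -71.63427493283585
127.43611427889527 -160.72577411693845
252.37240194068468 108.02253210029747
125.94687079654715 16.950114742266795
block top [555.40403368  79.42821798 133.        ]
[-1.79941383e+02 -5.63194725e-03  1.64828512e+02] [163.45292792 602.99354538 184.40194417] [ 1.20041514e+00  4.91529000e-01  1.55938790e+00 -1.13532020e-05
  1.09170348e+00 -1.05583581e-01]
```

Jig centre is about (554.5, 80), yaw about 18.3°. I'll grip across jig x so the core can pivot in the pads about the jig's x axis. First I lift, then travel.

Request:
arm_command(
  targets=[
    [0,0,-50,0,1],
    [0,0,-100,0,1],
    [-35,-28,-110,0,1],
    [-70,-56,-110,0,1],
    [-105,-84,-110,0,1],
  ],
)

```text
t: 0.6
eef_pos: [243.3, 493.4, 295.1]
tcp_rot: [3.141, 0.0, 2.878]
ft_force: [0.3, 0.5, -0.7]
opening: 0.997
grip_force: 0.0
```

Request:
arm_command(
  targets=[
    [-38,-30,0,0,1],
    [-76,-60,0,0,1],
    [-114,-90,0,0,1],
    [-152,-120,0,0,1],
    [-190,-149,0,0,1],
  ],
)

```text
t: 1.1
eef_pos: [387.9, 299.4, 294.9]
tcp_rot: [3.142, -0.0, 2.877]
ft_force: [0.5, 1.5, 0.6]
opening: 0.998
grip_force: 0.0
```

Request:
arm_command(
  targets=[
    [-38,-30,0,0,1],
    [-76,-60,0,0,1],
    [-114,-90,0,0,1],
    [-152,-120,0,0,1],
    [-190,-149,0,0,1],
  ],
)

```text
t: 1.6
eef_pos: [532.4, 105.7, 294.8]
tcp_rot: [3.142, -0.0, 2.877]
ft_force: [0.7, 0.5, 0.5]
opening: 1.001
grip_force: 0.0
```

Request:
arm_command(
  targets=[
    [-29,-20,0,8,1],
    [-29,-20,0,16,1],
    [-29,-20,0,24,1],
    [-29,-20,0,32,1],
    [-29,-20,0,40,1],
  ],
)

```text
t: 2.1
eef_pos: [554.3, 80.6, 294.5]
tcp_rot: [-3.141, -0.001, 2.173]
ft_force: [-0.6, 0.1, -0.8]
opening: 0.998
grip_force: 0.0
```

Request:
arm_command(
  targets=[
    [0,0,15,8,1],
    [0,0,30,16.5,1],
    [0,0,40,16.5,1],
    [0,0,40,16.5,1],
  ],
)

```text
t: 2.5
eef_pos: [553.9, 80.7, 253.6]
tcp_rot: [-3.139, -0.001, 1.895]
ft_force: [-0.8, 0.2, -0.6]
opening: 0.997
grip_force: 0.0
```

```bash
cat >> h.py <<'E'
from scipy.spatial.transform import Rotation as Ro
def wpix(s,c,u,v,z):
    f=192/np.tan(np.radians(float(c['vertical_fov']))/2); p=np.array([u-c['cx'],v-c['cy']]); r=np.hypot(*p)+1e-9; t=r/f
    d=np.r_[p/r*np.sin(t),np.cos(t)]; H=np.array(c['hand_eye']); R=Ro.from_euler('xyz',s['tcp_rot']).as_matrix()
    o=np.array(s['eef_pos'])+R@H[:3,3]; d=R@H[:3,:3]@d; return o+d*(z-o[2])/d[2]
E
python3 - <<'E'
from h import *
s,c=snap('wrist','w1.png'); print(c['hand_eye'],c['vertical_fov'],c['cx'],c['cy'])
E
```

```text
[[-7.27634282e-04 -9.64984930e-01 -2.62304320e-01  7.44063017e+01]
 [ 9.99999647e-01 -5.91736685e-04 -5.97081439e-04 -7.92577436e-01]
 [ 4.20959502e-04 -2.62304661e-01  9.64985019e-01 -1.99819783e+02]
 [ 0.00000000e+00  0.00000000e+00  0.00000000e+00  1.00000000e+00]] 65.70646984690485 255.34690870150135 187.34822880691
```

View pics/w1.png

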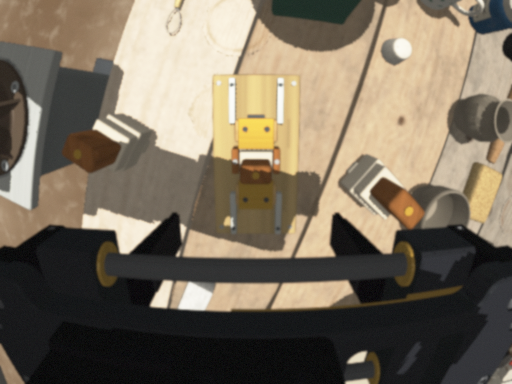

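Block at about (256,171), plate top corners at (213,75) and (299,75). The look-alikes are at (85,150) and (400,203). I'll measure the block and plate edges.

```bash
python3 - <<'E'
from h import *
c=dict(np.load('pics/w1.png.npz')); s=dict(eef_pos=c['s_pos'],tcp_rot=c['s_rot'])
i=cv2.imread('pics/w1.png'); cv2.imwrite('pics/w1z.png',cv2.resize(i[60:245,195:320],None,fx=3.2,fy=3.2,interpolation=cv2.INTER_CUBIC))
print(s)
for n,u,v,z in [('blk',256,171,133),('c1',213,75,12),('c2',299,75,12),('look1',80,152,140),('look2',402,205,140)]: print(n,wpix(s,c,u,v,z).round(1))
E
```

```text
{'eef_pos': array([553.85362732,  80.68409885, 253.61276076]), 'tcp_rot': array([-3.13919261e+00, -8.20640539e-04,  1.89508931e+00])}
blk [551.4  86.3 133. ]
c1 [453.4 179.5  12. ]
c2 [573.2 219.7  12. ]
look1 [341.8  44.7 140. ]
look2 [731.5 105.8 140. ]
```

View pics/w1z.png

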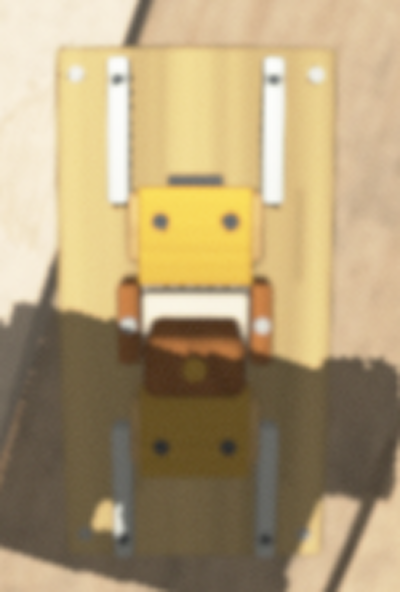

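Block top centre (knob) at crop (193,370). Plate corners at (57,47), (335,47), (320,553) and (65,553).

```bash
python3 - <<'E'
from h import *
c=dict(np.load('pics/w1.png.npz')); s=dict(eef_pos=c['s_pos'],tcp_rot=c['s_rot'])
w=lambda u,v,z: wpix(s,c,195+u/3.2-.35,60+v/3.2-.35,z)
P=np.array([w(57,47,12),w(335,47,12),w(320,553,12),w(65,553,12)]);m=P.mean(0);e=(P[0]+P[1]-P[2]-P[3])
yaw=np.degrees(np.arctan2(e[1],e[0]))-90
print(m,yaw,np.linalg.norm(e)/2,np.linalg.norm(P[0]-P[1]),np.linalg.norm(P[2]-P[3]))
b=w(193,370,133);print('blk',b, 'stops',(w(127,325,46)+w(262,325,46))/2)
print('lip screws',np.mean([w(160,221,73),w(230,221,73),w(161,447,73),w(228,447,73)],0))
R=Ro.from_euler('xyz',s['tcp_rot']).as_matrix()
for q in (b,m): print(R.T@(q-s['eef_pos']))
E
```

```text
[551.44215378  82.61412745  12.        ] 18.142789802333766 248.11710876337492 127.64304070517859 129.70843879693982
blk [551.85427489  81.31175057 133.        ] stops [552.03005024  81.70370323  46.        ]
lip screws [552.19577815  81.75359068  73.        ]
[  1.13302709  -1.4056614  120.61745223]
[  2.39953898  -1.09090567 241.61812539]
```

The measurements agree: centre (552, 81.5), yaw 18.2°. Descending to TCP z ≈ 95.

Request:
arm_command(
  targets=[
    [1.4,-1.3,40,0.4,1],
    [1.4,-1.3,80,0.4,1],
    [1.4,-1.3,120,0.4,1],
    [1.4,-1.3,145,0.4,1],
    [1.4,-1.3,158,0.4,1],
  ],
)

```text
t: 3.05
eef_pos: [552.5, 81.6, 95.5]
tcp_rot: [-3.14, -0.001, 1.886]
ft_force: [0.4, 0.1, 1.0]
opening: 1.004
grip_force: 0.0
```

Request:
arm_command(
  targets=[
    [0,0,0,0,0.6],
    [0,0,0,0,0.45],
    [0,0,0,0,0.2],
    [0,0,0,0,0],
    [0,0,0,0,0],
  ],
)

```text
t: 3.55
eef_pos: [553.1, 81.7, 97.7]
tcp_rot: [3.14, 0.0, 1.884]
ft_force: [0.5, 0.2, 0.4]
opening: 0.637
grip_force: 0.0
```

Request:
arm_command(
  targets=[
    [0,0,0,0,0],
    [0,0,0,0,0],
    [0,0,0,0,0],
    [0,0,0,0,0],
    [0,0,0,0,0],
  ],
)

```text
t: 4.05
eef_pos: [552.8, 81.7, 97.0]
tcp_rot: [3.141, -0.0, 1.884]
ft_force: [0.2, 0.1, 0.6]
opening: 0.376
grip_force: 30.0
```

Grip is good: opening ≈ 36 mm, 30 N. Rocking towards +y (tool +x).

Request:
arm_command(
  targets=[
    [4,0,0,0,0],
    [8,0,0,0,0],
    [12,0,0,0,0],
    [12,0,0,0,0],
    [12,0,0,0,0],
  ],
)

```text
t: 4.55
eef_pos: [549.5, 92.5, 97.3]
tcp_rot: [3.141, 0.002, 1.884]
ft_force: [1.4, -7.6, 4.0]
opening: 0.374
grip_force: 30.0
```

Request:
arm_command(
  targets=[
    [3,0,0,0,0],
    [6,0,0,0,0],
    [8,0,0,0,0],
    [8,0,0,0,0],
    [8,0,0,0,0],
  ],
)

```text
t: 5.05
eef_pos: [547.2, 99.8, 97.6]
tcp_rot: [3.14, 0.002, 1.884]
ft_force: [1.4, -9.9, 7.3]
opening: 0.376
grip_force: 30.0
```

```bash
python3 - <<'E'
from h import *
s,c=snap('wrist','w2.png'); print(s['eef_pos'],s['ft_force'])
i=cv2.imread('pics/w2.png'); cv2.imwrite('pics/w2z.png',cv2.resize(i[20:260,155:355],None,fx=2.5,fy=2.5,interpolation=cv2.INTER_CUBIC))
E
```

```text
[547.23619027  99.83480719  97.61606035] [ 1.37005582 -9.91252708  7.34708219]
```

View pics/w2z.png

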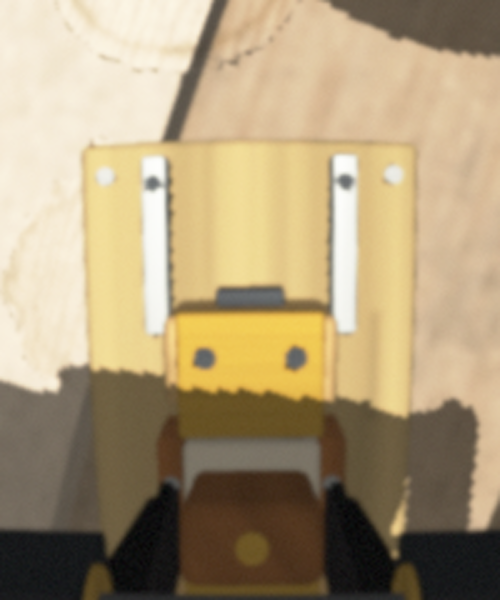

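The left cheek's screws are now at crop (204,358) and (296,358), with the plate's end edge at v = 147. I'll compare with the first picture.

```bash
python3 - <<'E'
from h import *
y=np.array([-np.sin(np.radians(18.2)),np.cos(np.radians(18.2)),0])
for f,k,o,top,sc in [('w1.png',3.2,(195,60),[(57,47),(335,47)],[(160,221),(230,221)]),('w2.png',2.5,(155,20),[(85,147),(414,147)],[(204,358),(296,358)])]:
    c=dict(np.load(f'pics/{f}.npz')); s=dict(eef_pos=c['s_pos'],tcp_rot=c['s_rot'])
    g=lambda q,z: np.mean([wpix(s,c,o[0]+u/k-.35,o[1]+v/k-.35,z) for u,v in q],0)@y
    print(g(top,12),g(sc,73),g(top,12)-g(sc,73))
E
```

```text
30.304964506990423 -47.74695838746316 78.05192289445358
28.722849887500082 -43.231853717641215 71.9547036051413
```

The left cheek has moved about 6 mm. I'll push 2 mm more, then rock to the other side.

Request:
arm_command(
  targets=[
    [2,0,0,0,0],
    [2,0,0,0,0],
    [-4,0,0,0,0],
    [-10,0,0,0,0],
    [-16,0,0,0,0],
  ],
)

```text
t: 5.6
eef_pos: [551.4, 85.5, 96.9]
tcp_rot: [-3.141, -0.001, 1.884]
ft_force: [-1.4, 1.7, 1.7]
opening: 0.373
grip_force: 30.0
```

Request:
arm_command(
  targets=[
    [-4,0,0,0,0],
    [-8,0,0,0,0],
    [-12,0,0,0,0],
    [-14,0,0,0,0],
    [-16,0,0,0,0],
  ],
)

```text
t: 6.1
eef_pos: [556.1, 71.3, 97.2]
tcp_rot: [3.141, -0.002, 1.883]
ft_force: [-3.8, 11.0, 6.3]
opening: 0.372
grip_force: 30.0
```

Request:
arm_command(
  targets=[
    [-3,0,0,0,0],
    [-6,0,0,0,0],
    [-9,0,0,0,0],
    [-11,0,0,0,0],
    [-11,0,0,0,0],
  ],
)

```text
t: 6.6
eef_pos: [559.8, 60.7, 97.5]
tcp_rot: [3.141, -0.002, 1.883]
ft_force: [-2.6, 9.6, 8.5]
opening: 0.372
grip_force: 30.0
```

```bash
python3 - <<'E'
from h import *
s,c=snap('top','top2.png'); print(s['eef_pos'],s['ft_force'])
s,c=snap('scene','scene2.png'); s,c=snap('wrist','w3.png')
i=cv2.imread('pics/scene2.png')[160:225,185:285];j=cv2.imread('pics/w3.png')[20:260,155:355]
cv2.imwrite('pics/s2z.png',np.hstack([cv2.resize(i,(420,273),interpolation=cv2.INTER_CUBIC),cv2.resize(j,(228,273))]))
E
```

```text
[559.81491355  60.67254068  97.4746701 ] [-2.60223143  9.60217409  8.46258486]
```

View pics/s2z.png

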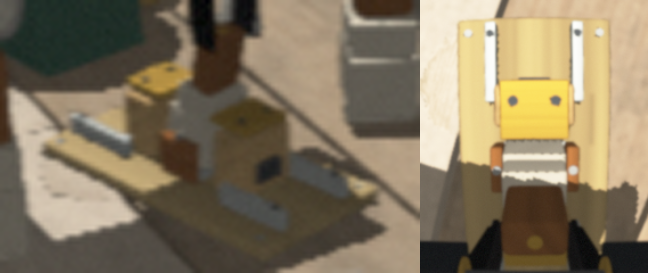

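The core leans to the right in the scene view, and the left cheek stays back. The right side got the same stroke (22 mm). Returning upright, then a cautious lift.

Request:
arm_command(
  targets=[
    [6,0,0,0,0],
    [12,0,0,0,0],
    [18,0,0,0,0],
    [22,0,0,0,0],
    [22,0,0,0,0],
  ],
)

```text
t: 7.25
eef_pos: [552.9, 81.1, 96.8]
tcp_rot: [-3.141, 0.0, 1.884]
ft_force: [0.8, -2.2, -1.7]
opening: 0.373
grip_force: 30.0
```

Request:
arm_command(
  targets=[
    [0,0,-2,0,0],
    [0,0,-4,0,0],
    [0,0,-6,0,0],
    [0,0,-8,0,0],
    [0,0,-8,0,0],
  ],
)

```text
t: 7.75
eef_pos: [553.1, 80.8, 105.2]
tcp_rot: [3.141, -0.0, 1.883]
ft_force: [0.3, -0.0, -3.8]
opening: 0.372
grip_force: 30.0
```

At 8 mm up only the core's weight (≈ 3.8 N) shows on the wrist, so it is free. Drawing it out.

Request:
arm_command(
  targets=[
    [0,0,-6,0,0],
    [0,0,-12,0,0],
    [0,0,-18,0,0],
    [0,0,-24,0,0],
    [0,0,-32,0,0],
  ],
)

```text
t: 8.25
eef_pos: [553.0, 80.7, 137.5]
tcp_rot: [-3.142, -0.0, 1.884]
ft_force: [-0.0, 0.4, -3.9]
opening: 0.375
grip_force: 30.0
```

Request:
arm_command(
  targets=[
    [0,0,-14,0,0],
    [0,0,-28,0,0],
    [0,0,-42,0,0],
    [0,0,-52,0,0],
    [0,0,-52,0,0],
  ],
)

```text
t: 8.75
eef_pos: [553.6, 80.7, 190.4]
tcp_rot: [3.139, 0.001, 1.884]
ft_force: [0.6, -0.1, -4.1]
opening: 0.373
grip_force: 30.0
```

Request:
arm_command(
  targets=[
    [0,0,0,0,0],
    [0,0,0,0,0],
    [0,0,0,0,0],
    [0,0,0,0,0],
  ],
)

```text
t: 9.15
eef_pos: [552.9, 80.7, 188.5]
tcp_rot: [-3.141, -0.0, 1.884]
ft_force: [0.4, 0.3, -3.7]
opening: 0.375
grip_force: 30.0
```

```bash
python3 - <<'E'
from h import *
s,c=snap('scene','scene3.png'); print(s['eef_pos'],s['ft_force'],s['grip_force']); s,c=snap('wrist','w4.png')
i=cv2.imread('pics/scene3.png')[125:225,185:285];j=cv2.imread('pics/w4.png')
cv2.imwrite('pics/s3z.png',np.hstack([cv2.resize(i,(400,400),interpolation=cv2.INTER_CUBIC),cv2.resize(j[:300,105:405],(400,400))]))
E
```

```text
[552.93777246  80.68748587 188.48311499] [ 0.37861854  0.27075703 -3.74089702] 29.99032884836197
```

View pics/s3z.png

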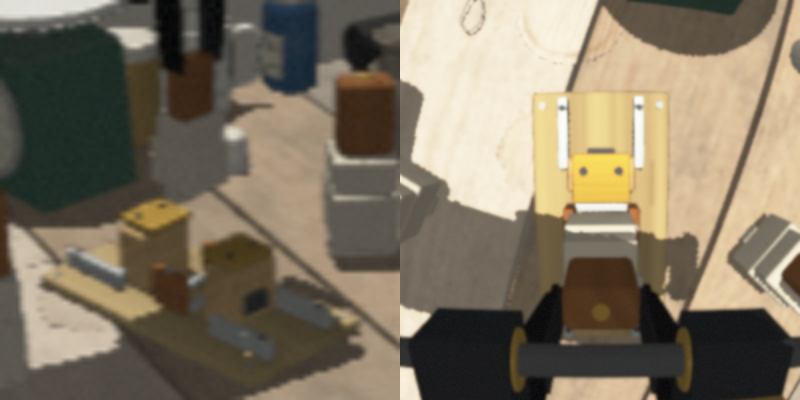

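The core hangs clear over the jig with both cheeks apart. As an uprightness check, I'll project where upright body corners should fall in the left panel.

```bash
python3 - <<'E'
from h import *
c=dict(np.load('pics/scene3.png.npz')); T=np.linalg.inv(c['world_from_camera']); f=192/np.tan(np.radians(c['vertical_fov'])/2)
R=Ro.from_euler('z',18.2,degrees=True).as_matrix(); o=np.array([552.5,81,103.5])
for tilt in (0,8,-8):
  A=R@Ro.from_euler('x',tilt,degrees=True).as_matrix(); g=o+[0,0,102]
  for p in [(-18,0,85),(-22,-23,50),(-22,23,50),(-22,-23,12),(-22,23,12),(22,-23,12)]:
    q=T[:3,:3]@(g+A@(np.array(p)-[0,0,102]))+T[:3,3]; print(tilt,p,((f*q[0]/q[2]+c['cx']-185)*4).round(),((f*q[1]/q[2]+c['cy']-125)*4).round())
E
```

```text
0 (-18, 0, 85) 176.0 103.0
0 (-22, -23, 50) 194.0 153.0
0 (-22, 23, 50) 153.0 137.0
0 (-22, -23, 12) 195.0 197.0
0 (-22, 23, 12) 155.0 180.0
0 (22, -23, 12) 233.0 180.0
8 (-18, 0, 85) 174.0 102.0
8 (-22, -23, 50) 187.0 154.0
8 (-22, 23, 50) 147.0 130.0
8 (-22, -23, 12) 183.0 195.0
8 (-22, 23, 12) 144.0 171.0
8 (22, -23, 12) 222.0 178.0
-8 (-18, 0, 85) 178.0 103.0
-8 (-22, -23, 50) 200.0 152.0
-8 (-22, 23, 50) 160.0 143.0
-8 (-22, -23, 12) 205.0 197.0
-8 (-22, 23, 12) 166.0 187.0
-8 (22, -23, 12) 244.0 180.0
```

The observed lower-left corner (≈155,190) and the vertical edges match zero tilt. Handing in.

```bash
python3 -c "
from cell import env
print(env.job_done())"
```

```text
the job is handed in; nothing more can be done
None
```

I rocked the core both ways until it came free and drew it up; at hand-in it was gripped upright, its foot about 3 cm above the lips over the jig. The left cheek measured about 6 mm back; the right I did not measure, but it had the same stroke and the core lifted out with only its weight on the wrist.

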